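Slide the oblong slate coaster home into its holder

TASK

Tidy the coffee table: slide the oblong slate coaster across the table top, without lifting it off the table, through the open side of the low three-sided wooden holder until it is fully home, lying flat, in line with the holder and up against (or within a few millimetres of) its back wall. Leave the square and the round slate where they are.

Things in the scene. Friction and masses are not known exactly. Their poses are not given: they have to be found in the camera images.
- oblong_slate: loose dark slate plate, felt-backed, 86 mm (own x) x 130 mm (own y) x 4 mm, 120 g; origin: centre of underside, z up. Pressed on top with 8 to 15 N it slides with the tips; two tips apart along it also turn it. Starts flat on the robot's right in one of three places in a column along x, long axis within 15 deg of world y, neighbours as near as 10 mm in x: slide it first to +y, clear of them
- square_slate: bystander: loose square plate of the same slate, 80 x 80 x 4 mm, in another place of the column. Origin: centre of its underside
- round_slate: bystander: loose disc of the same slate, 84 mm in diameter, 4 mm thick, in the remaining place of the column. Origin: centre of its underside
- holder: fixed dark wood holder, no floor, own y points in (world y +-17 deg), mouth to -y. Origin: on the table where the oblong slate's centre lies when home. Two rails 12 mm high, inner faces x = +-55 mm, 8 mm thick, from mouth y = -25 mm to back wall's inner face y = +65 mm; back wall and the caddy behind it 30 mm high, to y = +120 mm. Slate at home sticks 40 mm out
Things that resemble listed ones, but are neither listed nor needed, are in the scene too. What is shaped like the oblong_slate but blue is not meant.

How it is judged:
At the end, for the whole second after the job is handed in: The oblong slate rests flat on the table between the holder's rails, within 15 mm of fully home against the back wall, within 16 mm of the holder's centre line and within 12 degrees of its direction, at rest (y of oblong_slate in the frame of holder between -0.015 and 0.01 m and x of oblong_slate in the frame of holder between -0.016 and 0.016 m and angle between the y axis of oblong_slate and the y axis of holder, either way round below 0.21 rad and height (world z) of oblong_slate below 0.004 m and angle between oblong_slate's own z axis and vertical below 0.05 rad and linear speed of oblong_slate below 0.01 m/s); the robot touches nothing.
It fails at once if the oblong slate is lifted off the table (more than 20 mm) or tipped up (more than 17 degrees) (height (world z) of oblong_slate above 0.02 m or angle between oblong_slate's own z axis and vertical above 0.3 rad).
It fails at once if the square or the round slate is moved more than 25 mm (distance of any of square_slate, round_slate from where it was at the start of the episode above 0.025 m).
It also fails if it takes over 38 s, if anything falls off the work surface, if the arm or the gripper's body presses on something with over 40 N, if the wrist force passes 120 N, or if a joint passes its speed limit or range.

ROBOT

A 6-joint arm with a two-finger parallel gripper is mounted at the origin on the work surface. World frame = base frame: x ahead of the robot, y to its left, z up, the work surface at z = 0. Lengths are in m, angles in rad, forces in N, time in s.
With the tool pointing down it reaches from about 0.3 to 0.875 m from the base axis. Payload 6.4 kg.
Tool frame: the origin (TCP) lies between the finger pads; the fingertips stand 22 mm ahead of it and the grasp point (between the pads) lies 3 mm ahead of it; z points along the fingers, y is the line along which they close (so a half turn about z gives the same grasp; the last joint's range is limited). The gripper opens to 85 mm and grips with 20 to 120 N. Pads are 22 mm wide; open, the fingers measure 114 mm over their backs; the gripper's body (76 mm by 85 mm) begins 54 mm behind the grasp point. The pads swing forward as they close: fully open they stand 13 mm farther back than shut.
Start: joints at [-1.524, 0.181, 1.607, -0, 1.354, -0.206], TCP at [0.144, -0.557, 0.253] pointing down, gripper open.
Joint ranges: [-2.99, 2.99], [-0.89, 2.07], [0.3, 2.58], [-1.14, 4.28], [0, 2.63], [-3.12, 3.12]. Speed limits (rad/s): [2.57, 2.57, 3.01, 3.14, 3.14, 3.14].

INTERFACE

Orientations are given as a unit quaternion [w, x, y, z].
In Python, from workcell import observe, viewer, env gives the robot as it stands.
- The arm moves only by the shell command python3 -m handwheel 'ROWS' [OPENING] [FORCE]. ROWS is JSON, a list of rows, each a list of 6 numbers: the shift along the tool's x, y, z in m, then the turn, a rotation vector about the tool's x, y, z in rad. A call has exactly 10 rows; each row is the pose to reach, as a shift and turn from the pose commanded when the call began, along the tool's axes at that moment; what a row does not reach only later rows make up. A row lasts 1/12 s, in which the tool goes at most 41.7 mm and 7.16 degrees, less where a joint would pass 70% of its speed; a pose out of reach is approached as far as the arm can. A call with a gripper value outside its range is refused whole. OPENING is the closure, from 0 (fully open) to 1 (shut), set as the call begins (- or left out, the last holds). The fingers move at their own pace and stop on an object; FORCE is the grip in N (left out, the last holds). Time passes only in rows, so rows that repeat a pose let the fingers close, or fill a call up. It gives the time, the measured TCP pose, the force, the opening and the grip force at its end, in the units of the state.
- observe(): the state, without advancing time (a new reading comes with each control period).
- viewer.capture(name): name is "scene" or "side" or "wrist"; returns a dict with "img" (420x560x3 uint8, red, green, blue), "z_map" (420x560 float32, m along the optical axis (not along the pixel's ray), 0 where there is no reading), "vertical_fov" (degrees; the focal length in pixels is half the picture's height over the tangent of half this angle, whatever the lens; pixels are square), "cx", "cy" (the principal point, pixels), "rvec" (rotation vector, rad) and "tvec" (3), from world to camera coordinates, as OpenCV has them. Camera axes: x right, y down, z forward; pixel columns grow to the right and rows downward; lengths in m; the calibration is good to about 2 mm. A picture is of the moment at which its call begins.
- env.hand_in(): hands the job in; it is judged then, once.
The state is a dict: "t": time; "joint_pos": joint angles; "qd": joint speeds; "tau": joint torques, N m; "tool_pos": TCP position; "tool_rot": TCP orientation; "contact_force": force on the tool from outside, world axes, zero at the start; "moment": the same for the moment, N m; "width": opening from 0.0 (shut) to 1.0 (fully open); "grip_force": force on a finger pad.
Only numpy, scipy, OpenCV 4.12 (cv2) and the standard library are available. Lean on these libraries where they do the work, as an engineer would, in place of code of your own. Each camera call takes 0.05 s, during which the arm holds its last target. There are 200 camera calls.

## Working session

There is one attempt and no reset: what is moved stays moved. The work goes in short steps, Python scripts to look and compute and a shell command to move; the robot and the scene stay as the last step left them, time stands still between calls to the robot, and variables do not carry over. Pictures are saved under pics/ and viewed, at most 10 in all, crops included, and the job is handed in when it is done.

```bash
mkdir -p pics; ls; cat > h.py <<'E'
import numpy as np,cv2
from workcell import observe,viewer,env
def cap(n,f=None):
    c=viewer.capture(n); c['R']=cv2.Rodrigues(np.array(c['rvec'],float))[0]; c['t']=np.array(c['tvec'],float).ravel()
    c['f']=210/np.tan(np.radians(c['vertical_fov'])/2)
    if f: cv2.imwrite('pics/'+f,c['img'][:,:,::-1]); np.savez('pics/'+f+'.npz',**{k:c[k] for k in('R','t','f','cx','cy','z_map','img')})
    return c
def load(f): return dict(np.load('pics/'+f+'.npz'))
def onplane(c,u,v,z=0.004):
    d=c['R'].T@np.array([(u-c['cx'])/c['f'],(v-c['cy'])/c['f'],1]); o=-c['R'].T@c['t']
    return o+d*(z-o[2])/d[2]
def bydepth(c,u,v):
    z=c['z_map'][int(v),int(u)]; return c['R'].T@(z*np.array([(u-c['cx'])/c['f'],(v-c['cy'])/c['f'],1])-c['t'])
E
python3 -c "
from h import *
for n in('scene','wrist'):
    c=cap(n,n+'0.png'); print(n,-c['R'].T@c['t'],c['f'],c['cx'],c['cy'])
s=observe();print(s)"
```

```text
pics
scene [1.05526198 0.19738466 0.92639972] 483.3462979729632 274.0878170156744 211.98703794839997
wrist [ 0.21103964 -0.53837655  0.37210048] 308.057620198764 279.10485453079275 209.12063921941132
{'t': 0.1, 'joint_pos': array([-1.52434134e+00,  1.81500810e-01,  1.60792842e+00, -1.86636036e-05,
        1.35382086e+00, -2.06332580e-01]), 'qd': array([-0.0004095 , -0.00065925, -0.00224975, -0.00061047, -0.00220334,
       -0.00129958]), 'tau': array([ 8.12659673e-04, -4.45874012e+01, -3.52238846e+01, -1.74352208e-04,
        4.12635418e-03, -2.77490960e-05]), 'tool_pos': array([ 0.14378037, -0.5562365 ,  0.25244521]), 'tool_rot': array([-8.26800216e-04,  9.92022339e-01,  1.26059476e-01,  5.70940392e-05]), 'contact_force': array([-0.05631764,  0.61744368,  0.07040178]), 'moment': array([ 0.02736963, -0.01653982,  0.00126031]), 'grip_force': 0.0, 'width': 1.0022622603627367}
```

View pics/scene0.png

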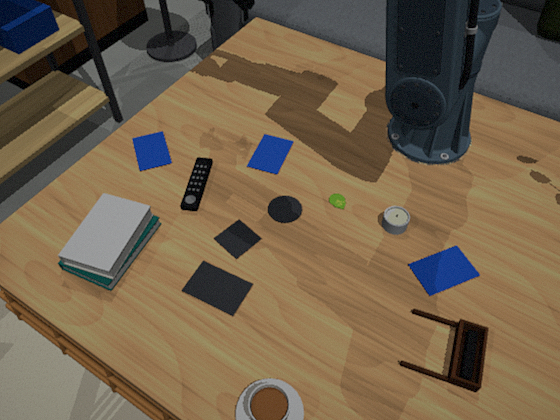

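View pics/wrist0.png

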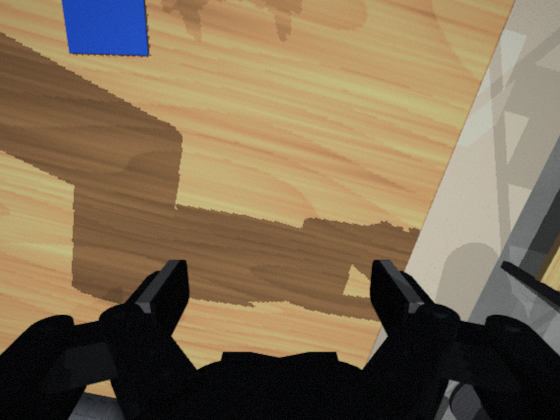

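The scene view shows the oblong slate at (217,287), the square at (238,239) and the round at (285,209). The holder is at (450,350) with its mouth to the left, between rail ends (413,312) and (402,363). The wrist view shows no slates.

```bash
python3 - <<'E'
from h import *
c=load('scene0.png')
im=c['img']
m=(im.max(2)<60).astype(np.uint8)
n,l,st,ce=cv2.connectedComponentsWithStats(m)
for p in [(217,287),(238,239),(285,209)]:
    k=l[p[1],p[0]]; mm=(l==k).astype(np.uint8)
    ct=max(cv2.findContours(mm,0,2)[0],key=cv2.contourArea)[:,0]
    w=np.array([onplane(c,*q)[:2] for q in ct],np.float32)*1000
    print(p,st[k],cv2.minAreaRect(w),bydepth(c,*p))
crop=im[295:405,390:500,::-1]
cv2.imwrite('pics/hold.png',cv2.resize(crop,None,fx=5,fy=5,interpolation=cv2.INTER_CUBIC))
E
```

```text
(217, 287) [ 182  261   71   55 2037] ((698.4046630859375, -199.6094207763672), (84.88754272460938, 128.1525421142578), 5.219099998474121) [ 0.69911464 -0.19890103  0.00522292]
(238, 239) [214 220  47  39 931] ((570.54931640625, -238.37374877929688), (78.3652572631836, 78.36831665039062), 77.57992553710938) [ 0.57151728 -0.23513387  0.00387736]
(285, 209) [268 196  34  27 710] ((437.8497009277344, -192.61607360839844), (82.21607208251953, 78.87144470214844), 69.60489654541016) [ 0.43930715 -0.18971247  0.00613733]
```

View pics/hold.png

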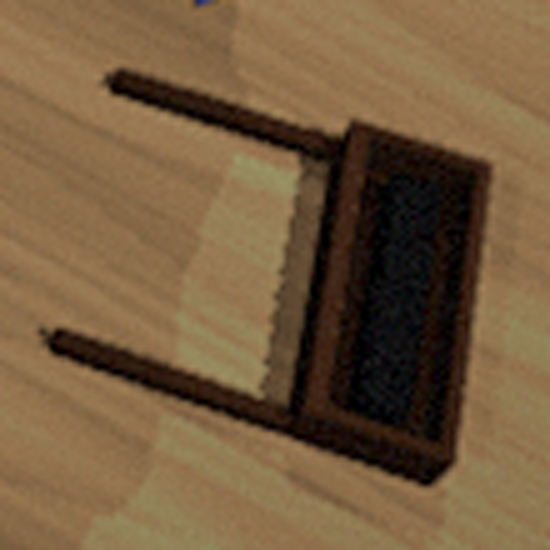

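The crop shows rail-mouth ends at about crop (112,80) and (52,338), and caddy top corners at (355,122), (490,160), (455,462) and (300,410). I'll fit the holder pose to these.

```bash
python3 - <<'E'
from h import *
from scipy.optimize import least_squares
c=load('scene0.png')
P=np.array([(-.059,-.025,.012),(.059,-.025,.012),(-.063,.065,.03),(-.063,.12,.03),(.063,.12,.03),(.063,.065,.03)])
U=np.array([(112,80),(52,338),(355,122),(490,160),(455,462),(300,410)])/5+[390-.4,295-.4]
def f(p):
    s,k=np.sin(p[2]),np.cos(p[2]); W=np.c_[k*P[:,0]-s*P[:,1]+p[0],s*P[:,0]+k*P[:,1]+p[1],P[:,2]]
    q=W@c['R'].T+c['t']; return (q[:,:2]/q[:,2:]*c['f']+[c['cx'],c['cy']]-U).ravel()
r=least_squares(f,[.7,.2,0]); print(r.x,np.degrees(r.x[2]),r.fun.round(1))
s=observe(); from scipy.spatial.transform import Rotation as R
w=s['tool_rot']; print(R.from_quat([*w[1:],w[0]]).as_matrix().round(3))
E
```

```text
[0.57812186 0.21253269 0.21500198] 12.318706210940134 [ 0.  -1.   0.2 -0.2 -1.2 -0.9  0.3  0.5  0.2  0.7  0.4  0.5]
[[ 0.968  0.25  -0.   ]
 [ 0.25  -0.968  0.002]
 [ 0.    -0.002 -1.   ]]
```

```bash
python3 -m handwheel '[[0.015,-0.005,0,0,0,0],[0.05,-0.016,0,0,0,0.02],[0.09,-0.028,0,0,0,0.04],[0.13,-0.041,0,0,0,0.06],[0.17,-0.054,0.01,0,0,0.08],[0.21,-0.066,0.02,0,0,0.1],[0.25,-0.079,0.03,0,0,0.12],[0.29,-0.092,0.04,0,0,0.14],[0.33,-0.104,0.05,0,0,0.162],[0.36,-0.114,0.05,0,0,0.162]]' 0.4 40
cat >> h.py <<'E'
from scipy.spatial.transform import Rotation as Rot
def rel(x,y,z,yaw_deg):
    "tool-frame shift and z turn to reach world pose with tool x at yaw"
    s=observe(); w=s['tool_rot']; M=Rot.from_quat([*w[1:],w[0]]).as_matrix()
    a=np.radians(yaw_deg); T=np.array([[np.cos(a),np.sin(a),0],[np.sin(a),-np.cos(a),0],[0,0,-1]])
    d=M.T@(np.array([x,y,z])-s['tool_pos']); r=Rot.from_matrix(M.T@T).as_rotvec()
    print('t',s['t'],'pos',s['tool_pos'].round(4),'yaw',np.degrees(np.arctan2(M[1,0],M[0,0])).round(2),'F',s['contact_force'].round(1),'w',round(s['width'],2)); print('rel',d.round(4),r.round(4))
E
python3 -c "
from h import *
rel(.699,-.21,.13,5.2)"
```

```text
t: 0.93
tool_pos: [0.4651, -0.3531, 0.2012]
tool_rot: [-0.001, 0.999, 0.045, -0.001]
contact_force: [-0.1, -0.6, -0.1]
width: 0.6
grip_force: 0.0
t 0.9333 pos [ 0.4651 -0.3531  0.2012] yaw 5.16 F [-0.1 -0.6 -0.1] w 0.6
rel [ 0.246  -0.1212  0.0712] [-0.0028  0.0016 -0.0006]
```

```bash
python3 -m handwheel '[[0.03,-0.015,0.0,0,0,0],[0.065,-0.032,0.01,0,0,0],[0.1,-0.05,0.02,0,0,0],[0.135,-0.067,0.03,0,0,0],[0.17,-0.084,0.04,0,0,0],[0.2,-0.099,0.05,0,0,0],[0.225,-0.111,0.06,0,0,0],[0.24,-0.118,0.068,0,0,0],[0.246,-0.121,0.071,0,0,0],[0.246,-0.121,0.071,0,0,0]]'
python3 -c "
from h import *
cap('wrist','wrist1.png')
rel(.699,-.21,.04,5.2)"
```

```text
t: 1.77
tool_pos: [0.698, -0.2111, 0.1304]
tool_rot: [-0.001, 0.999, 0.047, -0.001]
contact_force: [0.4, 0.4, -0.3]
width: 0.601
grip_force: 0.0
t 1.8167 pos [ 0.6975 -0.2125  0.1314] yaw 5.27 F [-1.2 -1.1 -0.1] w 0.6
rel [ 0.0019 -0.0023  0.0914] [-0.0008  0.0017  0.0013]
```

View pics/wrist1.png

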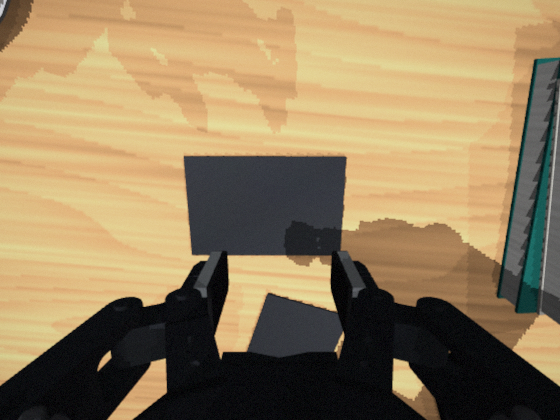

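The wrist view shows the slate squarely below, with corners (185,157), (346,157), (343,254) and (192,254); the square's edge is at (270,295).

```bash
python3 -m handwheel '[[0,0,0.01,0,0,0],[0,0,0.03,0,0,0],[0,0,0.05,0,0,0],[0.001,-0.001,0.065,0,0,0],[0.001,-0.001,0.08,0,0,0],[0.001,-0.001,0.09,0,0,0],[0.001,-0.001,0.095,0,0,0],[0.001,-0.001,0.098,0,0,0],[0.001,-0.001,0.1,0,0,0],[0.001,-0.001,0.1,0,0,0]]'
python3 -c "
from h import *
c=load('wrist1.png')
w=np.array([onplane(c,*q)[:2] for q in [(185,157),(346,157),(343,254),(192,254)]],np.float32)
print(w.round(3),w.mean(0),cv2.minAreaRect(w*1000))
rel(.699,-.21,.02,5.2)"
```

```text
t: 2.65
tool_pos: [0.6992, -0.2126, 0.0327]
tool_rot: [0.0, 0.999, 0.045, 0.0]
contact_force: [0.4, 0.4, -0.4]
width: 0.599
grip_force: 0.0
[[ 0.732 -0.132]
 [ 0.744 -0.259]
 [ 0.661 -0.27 ]
 [ 0.648 -0.139]] [ 0.69600224 -0.20001656] ((696.054443359375, -200.32147216796875), (83.72087097167969, 131.2169189453125), 5.407883167266846)
t 2.65 pos [ 0.6992 -0.2126  0.0327] yaw 5.2 F [ 0.4  0.4 -0.4] w 0.6
rel [ 0.0001 -0.0026  0.0127] [ 0.0004 -0.0007  0.    ]
```

```bash
python3 -m handwheel '[[0,0,0.001,0,0,0],[0,0,0.002,0,0,0],[0,0,0.003,0,0,0],[0,0,0.004,0,0,0],[0,0,0.005,0,0,0],[0,0,0.006,0,0,0],[0,0,0.007,0,0,0],[0,0,0.008,0,0,0],[0,0,0.008,0,0,0],[0,0,0.008,0,0,0]]'
```

```text
t: 3.48
tool_pos: [0.6987, -0.2124, 0.0241]
tool_rot: [-0.0, 0.999, 0.045, -0.0]
contact_force: [-0.4, 0.2, -0.8]
width: 0.601
grip_force: 0.0
```

```bash
python3 -m handwheel '[[0,0,0.0005,0,0,0],[0,0,0.001,0,0,0],[0,0,0.0015,0,0,0],[0,0,0.002,0,0,0],[0,0,0.0025,0,0,0],[0,0,0.003,0,0,0],[0,0,0.0035,0,0,0],[0,0,0.004,0,0,0],[0,0,0.004,0,0,0],[0,0,0.004,0,0,0]]'
```

```text
t: 4.32
tool_pos: [0.6999, -0.2128, 0.0228]
tool_rot: [0.001, 0.999, 0.045, 0.001]
contact_force: [-3.3, 0.8, 11.0]
width: 0.598
grip_force: 5.6
```

```bash
python3 -m handwheel '[[0,-0.004,0,0,0,0],[0.001,-0.012,0,0,0,0],[0.002,-0.025,0,0,0,0],[0.004,-0.04,0,0,0,0],[0.005,-0.056,0,0,0,0],[0.007,-0.072,0,0,0,0],[0.008,-0.087,0,0,0,0],[0.01,-0.1,0,0,0,0],[0.01,-0.108,0,0,0,0],[0.01,-0.11,0,0,0,0]]'
python3 -c "
from h import *
c=cap('scene','s1.png')
im=c['img']
cv2.imwrite('pics/s1c.png',cv2.resize(im[180:400,140:500,::-1],None,fx=2,fy=2))
rel(.6,.1,.0228,12.3)"
```

```text
t: 5.15
tool_pos: [0.7008, -0.1015, 0.0228]
tool_rot: [0.001, 0.999, 0.046, 0.002]
contact_force: [1.2, -3.0, 7.1]
width: 0.598
grip_force: 3.8
t 5.2 pos [ 0.7008 -0.1015  0.0228] yaw 5.26 F [0.5 2.4 8.6] w 0.6
rel [-0.0819 -0.2099 -0.0007] [ 0.0021 -0.0043 -0.1228]
```

View pics/s1c.png

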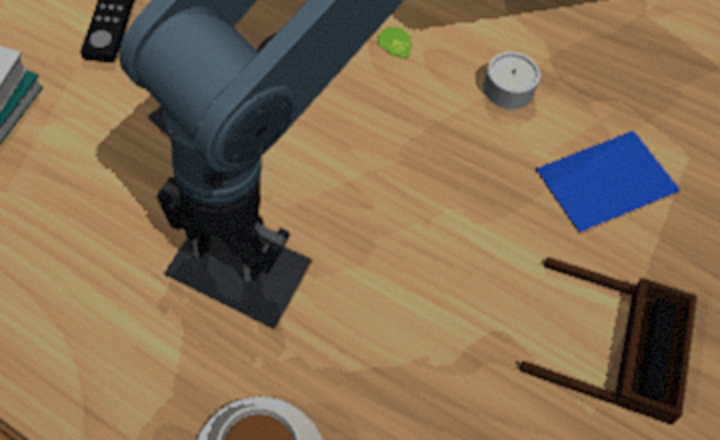

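The slate followed: corners at crop (167,272), (275,327) and (311,260). The cup at (260,420) stays clear of the path.

```bash
python3 -c "
from h import *
c=load('s1.png')
w=np.array([onplane(c,u/2+140-.25,v/2+180-.25)[:2] for u,v in [(167,272),(275,327),(311,260)]])
a,b,d=w;print(w.round(3),(a+d)/2,np.linalg.norm(a-b),np.linalg.norm(b-d))
e=b-a;print('yaw',np.degrees(np.arctan2(-e[0],e[1])))"
```

```text
[[ 0.746 -0.147]
 [ 0.735 -0.021]
 [ 0.653 -0.029]] [ 0.6992513  -0.08809461] 0.127220513055208 0.08229270618186425
yaw 4.795885738375093
```

```bash
python3 -c "
from h import *
rel(.6065,.092,.0228,12.3)"
python3 -m handwheel '[[-0.001,-0.004,0.0003,0,0,0],[-0.005,-0.012,0.0005,0,0,-0.01],[-0.009,-0.024,0.0005,0,0,-0.02],[-0.014,-0.037,0.0005,0,0,-0.03],[-0.02,-0.051,0.0005,0,0,-0.04],[-0.025,-0.065,0.0005,0,0,-0.05],[-0.03,-0.078,0.0005,0,0,-0.06],[-0.034,-0.09,0.0005,0,0,-0.07],[-0.037,-0.098,0.0005,0,0,-0.07],[-0.038,-0.1,0.0005,0,0,-0.07]]'
python3 -c "
from h import *
rel(.6065,.092,.0228,12.3)"
```

```text
t 5.2 pos [ 0.7008 -0.1015  0.0228] yaw 5.26 F [0.5 2.4 8.6] w 0.6
rel [-0.0762 -0.2014 -0.0007] [ 0.0021 -0.0043 -0.1228]
t: 6.03
tool_pos: [0.6544, -0.0055, 0.0228]
tool_rot: [0.001, 0.997, 0.081, 0.003]
contact_force: [2.4, -3.2, 9.3]
width: 0.604
grip_force: 4.5
t 6.0333 pos [ 0.6544 -0.0055  0.0228] yaw 9.27 F [ 2.4 -3.2  9.3] w 0.6
rel [-0.0315 -0.104  -0.0004] [ 0.0026 -0.0059 -0.0529]
```

```bash
python3 -m handwheel '[[-0.001,-0.004,0.0002,0,0,0],[-0.004,-0.013,0.0002,0,0,-0.01],[-0.008,-0.026,0.0002,0,0,-0.02],[-0.012,-0.04,0.0002,0,0,-0.03],[-0.016,-0.054,0.0002,0,0,-0.04],[-0.02,-0.068,0.0002,0,0,-0.05],[-0.025,-0.082,0.0002,0,0,-0.053],[-0.029,-0.094,0.0002,0,0,-0.053],[-0.031,-0.102,0.0002,0,0,-0.053],[-0.032,-0.104,0.0002,0,0,-0.053]]'
python3 -c "
from h import *
c=cap('scene','s2.png')
cv2.imwrite('pics/s2c.png',cv2.resize(c['img'][250:420,300:500,::-1],None,fx=3.5,fy=3.5,interpolation=cv2.INTER_CUBIC))
rel(.6065,.092,.0228,12.3)"
```

```text
t: 6.87
tool_pos: [0.6066, 0.0922, 0.0228]
tool_rot: [0.001, 0.994, 0.107, 0.004]
contact_force: [2.8, -2.9, 10.6]
width: 0.603
grip_force: 5.3
t 6.9167 pos [0.6066 0.0923 0.0228] yaw 12.29 F [ 0.   1.4 12.9] w 0.6
rel [-0.0001  0.0003 -0.    ] [ 0.0019 -0.0069 -0.0001]
```

View pics/s2c.png

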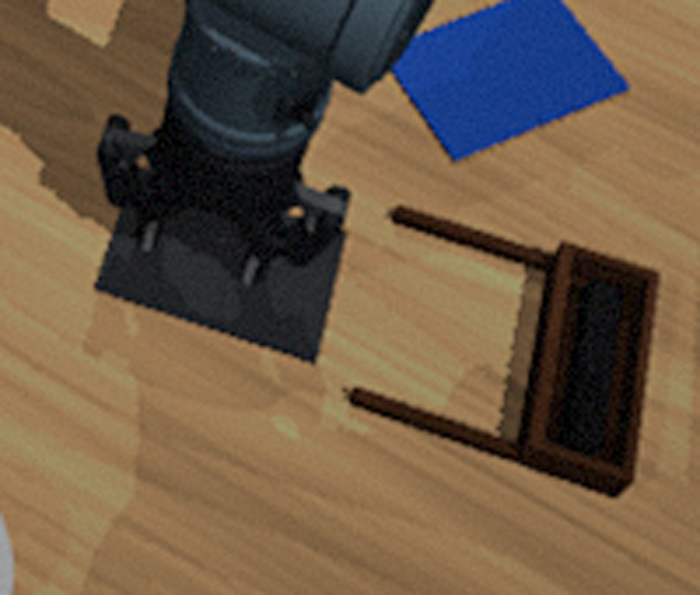

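The slate is before the mouth: its near edge runs from crop (95,288) to (316,362), and the rail ends are at (395,213) and (355,395).

```bash
python3 -c "
from h import *
c=load('s2.png')
w=np.array([onplane(c,u/3.5+300-.35,v/3.5+250-.35)[:2] for u,v in [(95,288),(316,362),(345,235)]])
a=.215; H=np.array([[np.cos(a),np.sin(a)],[-np.sin(a),np.cos(a)]])
h=(w-[.578,.2125])@H.T; print(h.round(4)); e=h[1]-h[0]; print(np.degrees(np.arctan2(-e[0],e[1])),np.linalg.norm(e))"
```

```text
[[ 0.0459 -0.1757]
 [ 0.0449 -0.0467]
 [-0.0373 -0.0476]]
0.4737948262398095 0.12899060757417796
```

```bash
python3 -m handwheel '[[-0.001,-0.004,0,0,0,0],[-0.002,-0.014,0,0,0,0],[-0.002,-0.027,0,0,0,0],[-0.002,-0.041,0,0,0,0],[-0.002,-0.055,0,0,0,0],[-0.002,-0.069,0,0,0,0],[-0.002,-0.083,0,0,0,0],[-0.002,-0.096,0,0,0,0],[-0.002,-0.105,0,0,0,0],[-0.002,-0.109,0,0,0,0]]'
```

```text
t: 7.75
tool_pos: [0.5815, 0.1987, 0.0227]
tool_rot: [0.0, 0.994, 0.107, 0.003]
contact_force: [1.0, -3.9, 13.5]
width: 0.602
grip_force: 6.5
```

Now lift straight up and look.

```bash
python3 -m handwheel '[[0,0,-0.001,0,0,0],[0,0,-0.003,0,0,0],[0,0,-0.006,0,0,0],[0,0,-0.015,0,0,0],[0,0,-0.03,0,0,0],[0,0,-0.05,0,0,0],[0,0,-0.075,0,0,0],[0,0,-0.1,0,0,0],[0,0,-0.13,0,0,0],[0,0,-0.15,0,0,0]]'
python3 -m handwheel '[[-0.01,0.01,-0.01,0,0,0],[-0.03,0.02,-0.02,0,0,0],[-0.06,0.04,-0.03,0,0,0],[-0.09,0.06,-0.03,0,0,0],[-0.12,0.08,-0.03,0,0,0],[-0.14,0.1,-0.03,0,0,0],[-0.15,0.12,-0.03,0,0,0],[-0.15,0.13,-0.03,0,0,0],[-0.15,0.13,-0.03,0,0,0],[-0.15,0.13,-0.03,0,0,0]]'
python3 -c "
from h import *
c=cap('scene','s3.png')
cv2.imwrite('pics/s3c.png',cv2.resize(c['img'][250:420,300:500,::-1],None,fx=3.5,fy=3.5,interpolation=cv2.INTER_CUBIC))"
```

```text
t: 8.58
tool_pos: [0.5792, 0.1977, 0.1728]
tool_rot: [-0.0, 0.994, 0.107, 0.001]
contact_force: [0.2, 1.0, 0.2]
width: 0.605
grip_force: 0.0
t: 9.42
tool_pos: [0.4602, 0.0388, 0.2]
tool_rot: [-0.0, 0.994, 0.106, 0.0]
contact_force: [1.5, -0.9, 0.1]
width: 0.597
grip_force: 0.0
```

View pics/s3c.png

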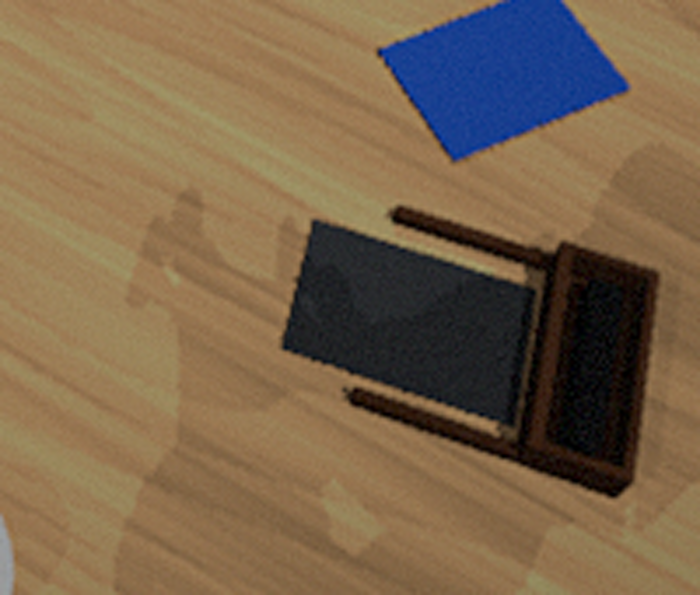

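The slate lies between the rails, with outer corners at (313,220) and (283,348) and inner corners at (535,290) and (513,425), close to the wall. I'll check the numbers.

```bash
python3 -c "
from h import *
c=load('s3.png')
w=np.array([onplane(c,u/3.5+300-.35,v/3.5+250-.35)[:2] for u,v in [(313,220),(283,348),(513,425),(535,290)]])
a=.215; H=np.array([[np.cos(a),np.sin(a)],[-np.sin(a),np.cos(a)]])
h=(w-[.578,.2125])@H.T; print(h.round(4),h.mean(0))
im=c['img'];l=cv2.connectedComponents((im.max(2)<60).astype(np.uint8))[1]
for p in [(238,239),(285,209)]:
    ys,xs=np.where(l==l[p[1],p[0]]);print(len(xs),onplane(c,xs.mean(),ys.mean()))"
```

```text
[[-0.0403 -0.0673]
 [ 0.0433 -0.0659]
 [ 0.0423  0.0618]
 [-0.0414  0.0616]] [ 0.00098842 -0.0024525 ]
925 [ 0.57167536 -0.23759322  0.004     ]
722 [ 0.43776154 -0.19184536  0.004     ]
```

```bash
python3 -c "
from h import *
print(env.hand_in())"
```

```text
the job is handed in; nothing more can be done
None
```

I slid the oblong slate into the holder and handed the job in: by the last picture it lies about 2.5 mm from fully home, 1 mm off the centre line and in line with the holder; the square and round slates did not move, and it took about 9.5 s (no verdict came back).

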